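# Clear the sealer's catch tray into the cart tier

## Robot

A 6-joint arm with a two-finger parallel gripper is mounted at the origin on the work surface. World frame = base frame: x ahead of the robot, y to its left, z up, the work surface at z = 0. Lengths are in m, angles in rad, forces in N, time in s.
With the tool pointing down it reaches from about 0.375 to 0.9 m from the base axis. Payload 3.1 kg.
Tool frame: the origin (TCP) lies midway between the tips of the shut fingers; the grasp point (between the pads) lies 19 mm behind it; z points along the fingers, y is the line along which they close (so a half turn about z gives the same grasp; the last joint's range is limited). The gripper opens to 87 mm and grips with 3 to 60 N. Pads are 19 mm wide; open, the fingers measure 117 mm over their backs; the gripper's body (75 mm by 190 mm) begins 51 mm behind the grasp point.
Start: joints at [0.935, 0.527, 1.433, -0, 1.181, -0.178], TCP at [0.276, 0.561, 0.223] pointing down, gripper open.
Joint ranges: [-3.08, 3.08], [-0.75, 2.2], [0.22, 2.44], [-1.43, 4.57], [0, 2.65], [-2.85, 2.85]. Speed limits (rad/s): [2.79, 2.79, 3.14, 3.14, 3.14, 3.14].

## Interface

Orientations are given as a unit quaternion [x, y, z, w].
In Python, from rig import robot gives the robot as it stands.
- The arm moves only by the shell command python3 -m jog 'ROWS' [FORCE]. ROWS is a JSON object of lists of equal length, an entry for each row: "dp": the shift along the tool's x, y, z in mm, a list of three; "delta_rot": the turn, a rotation vector about the tool's x, y, z in rad, a list of three; "gripper": the opening, from -1 (shut) to 1 (fully open). A call has 1 to 12 rows; each row is the pose to reach, as a shift and turn from the pose commanded when the call began, along the tool's axes at that moment; what a row does not reach only later rows make up. A row lasts 1/10 s, in which the tool goes at most 50 mm and 8.59 degrees, less where a joint would pass 70% of its speed; a pose out of reach is approached as far as the arm can. A call with a gripper value outside its range is refused whole. The fingers move at their own pace and stop on an object; FORCE is the grip in N (left out, the last holds). Time passes only in rows, so rows that repeat a pose let the fingers close. It gives the time, the measured TCP pose, the force, the opening and the grip force at its end, in the units of the state.
- robot.get_obs(): the state, without advancing time (a new reading comes with each control period).
- robot.camera(name): name is "scene" or "side" or "wrist"; returns the picture (420x560x3 uint8, red, green, blue); there is no depth.
- robot.camera_model(name): a dict with "fx", "fy", "cx", "cy" (pixels), "xyz" and "orientation" of the camera in the world; the wrist camera has in their place "T_tool_cam" (4x4, takes a point from camera to tool coordinates, whose origin is the TCP and whose axes are the flange's). Camera axes: x right, y down, z forward; pixel columns grow to the right and rows downward; lengths in m; the calibration is good to about 2 mm. A picture is of the moment at which its call begins: read the wrist's pose just before it. camera_model takes no time and is no camera call.
- robot.hand_in(): hands the job in; it is judged then, once.
Trained networks look in the newest picture that a camera, given by its name, has taken for a name from the list of things; names that differ only in an ending like _2 or _b are one class to them, and where a whole thing is asked for, a point or a joint stands for the part that bears it (a point fixed in the world has none). Each returns a list of dicts, best first, with "score" (0 to 1); they miss things now and then, are a little off and sometimes report something else, mostly with a low value. They report only what shows in the picture. A call takes as long as a camera call. They do not tell look-alikes from the thing itself.
- robot.search_frame(name, camera): "rect" ([left, top, right, bottom] in pixels, round what is visible of it).
The state is a dict: "time": time; "q": joint angles; "joint_velocities": joint speeds; "joint_torque": joint torques, N m; "position": TCP position; "tool_rot": TCP orientation; "ft_force": force on the tool from outside, world axes, zero at the start; "moment": the same for the moment, N m; "grip_width": finger opening in m; "grip_force": force on a finger pad.
Only numpy, scipy, OpenCV 4.12 (cv2) and the standard library are available. Lean on these libraries where they do the work, as an engineer would, in place of code of your own. Each camera call takes 0.05 s, during which the arm holds its last target. There are 200 camera calls.

## Task

Two sealed flat tins and one that is still open (no lid) have come out of the tin sealer onto its catch tray. Slide the two sealed tins (do not lift them) off the tray's open end into the cart's pulled-out top tier, leaving the open tin where it is; once both are in the tier, gently push the tier fully home into the cart, without ramming it. Leave the jar, the cup and the coaster as they are.

Things in the scene. Friction and masses are not known exactly. Their poses are not given: they have to be found in the camera images.
- sealer: Fixed white tin sealer with a steel catch tray reaching out from its face. Origin: at counter height (z = 0) under the middle of the tray's open end. Its y axis points from the open end along the tray to the machine, x across the tray, z up. The machine's face is at y = 360 mm, its body 280 mm wide (x), 200 mm deep (to y = 560 mm), 202 mm high.
- tray_end (a point): Middle of the tray's open end, on the floor surface (62 mm above the sealer's origin, same axes). The flat floor is 4 mm thick, 270 mm wide (x), 360 mm long (y 0 to 360). Side walls 3 mm thick rise 22 mm along both long sides; the open end (y = 0) has no wall or lip and overhangs the near long wall of the cart's tier by 15 to 80 mm.
- tin_a: Sealed oblong aluminium tin with a closed flat lid, 60 mm (its x) x 90 mm (its y) x 30 mm (its z), about 0.13 to 0.25 kg; origin at its middle. It starts flat on the tray, long side roughly along the tray, middle 60 to 190 mm from the open end, in any one of three places side by side across the tray (about 85 mm apart).
- tin_b: The other sealed tin, just the same; in another of the three places.
- open_tin: Bystander: tin of the same outside size without a lid, empty, walls 3 mm; origin at the middle of its 60 x 90 x 30 mm. It stands open side up on the tray in the remaining one of the three places and must stay there.
- cart: The slim rolling cart, standing fixed beside the counter; its three pale blue tiers are 420 x 240 mm. Origin at counter height (z = 0), middle of the cart. x points the way the top tier slides home, y to the counter side, z up. It stands still; only its top tier moves.
- tier (a joint): How far the cart's top tier is pulled out, m: 0 = fully home against its stop, grows as the tier slides out along the cart's -x (towards the robot side); starts 0.12 to 0.15 out, travel 0.16. Smooth runners: 1 to 3 N moves it and it stays where it is left.
- tier_floor (a point): A point on the inner floor of the top tier, midway across and 150 mm behind the outside of its front (-x) wall. The tier is a pale blue open metal tray 420 mm (x) x 240 mm (y) outside, walls 4 mm thick. The floor lies 8 mm above counter height and the walls rise 38 mm above it. Axes: x along the tier's runners (+x is the way home), y across, z up. Moves with the tier.
- tier_front (a point): Middle of the outside of the tier's front wall (the short wall on the -x side), at the rim; the flat wall reaches 42 mm down from here and is 240 mm wide; the space in front of it is free. Same axes as tier_floor.
- jar: Bystander: capped glass jar, 76 mm across, 120 mm high, on the counter on the tray's +x side; origin under its middle.
- cup: Bystander: yellow silicone cup with lid, 80 mm across, 95 mm high, on the counter on the tray's -x side; origin under its middle.
- coaster: Bystander: round bamboo coaster, 94 mm across, 8 mm thick, flat on the counter near the machine on its -x side; origin under its middle.
Not all that is in view belongs to the job. What is shaped like the tin_b but orange or purple is not meant.

How it is judged:
On the way:
1. both tins are in the top tier while it is still pulled out at least 60 mm (x of tin_a in the frame of tier_floor between -0.14 and 0.26 m and y of tin_a in the frame of tier_floor between -0.11 and 0.11 m and z of tin_a in the frame of tier_floor between 0 and 0.06 m and x of tin_b in the frame of tier_floor between -0.14 and 0.26 m and y of tin_b in the frame of tier_floor between -0.11 and 0.11 m and z of tin_b in the frame of tier_floor between 0 and 0.06 m and value of joint tier above 0.06 m), for 0.2 s.
At the end, for the whole second after the job is handed in: Both tins at rest inside the tier's walls (middle of each at least 10 mm inside the ends and sides of the tier, and less than 60 mm above its floor), and the tier home to within 6 mm (x of tin_a in the frame of tier_floor between -0.14 and 0.26 m and y of tin_a in the frame of tier_floor between -0.11 and 0.11 m and z of tin_a in the frame of tier_floor between 0 and 0.06 m and x of tin_b in the frame of tier_floor between -0.14 and 0.26 m and y of tin_b in the frame of tier_floor between -0.11 and 0.11 m and z of tin_b in the frame of tier_floor between 0 and 0.06 m and value of joint tier below 0.006 m and linear speed of each of tin_a, tin_b below 0.03 m/s); the robot touches nothing.
It fails at once if the fingers ram the tier or cart with over 40 N (contact force between the fingers and cart above 40 N).
It fails at once if a tin is lifted more than 40 mm off the tray (its middle over 117 mm above the counter) (height (world z) of any of tin_a, tin_b above 0.117 m).
It fails at once if the open tin, jar, cup or coaster is shifted more than 30 mm or tipped (distance of any of open_tin, jar, cup, coaster from where it was at the start of the episode above 0.03 m or angle between any of open_tin, jar, cup, coaster's own z axis and vertical above 0.4 rad).
It also fails if it takes over 59 s, if anything falls off the work surface, if the arm or the gripper's body presses on something with over 40 N, if the wrist force passes 120 N, or if a joint passes its speed limit or range.

## Working session

There is one attempt and no reset: what is moved stays moved. The work goes in short steps, Python scripts to look and compute and a shell command to move; the robot and the scene stay as the last step left them, time stands still between calls to the robot, and variables do not carry over. Pictures are saved under pics/ and viewed, at most 11 in all, crops included, and the job is handed in when it is done.

```bash
mkdir -p pics; ls
cat > h.py <<'E'
import numpy as np, cv2
from scipy.spatial.transform import Rotation as R
from rig import robot
def pose(cam):
    m=robot.camera_model(cam)
    if 'xyz' in m: T=np.eye(4);T[:3,:3]=R.from_quat(m['orientation']).as_matrix();T[:3,3]=m['xyz']
    else:
        o=robot.get_obs();W=np.eye(4);W[:3,:3]=R.from_quat(o['tool_rot']).as_matrix();W[:3,3]=o['position'];T=W@np.array(m['T_tool_cam'])
    return m,T
def px2w(m,T,u,v,z):
    d=T[:3,:3]@np.array([(u-m['cx'])/m['fx'],(v-m['cy'])/m['fy'],1]);s=(z-T[2,3])/d[2];return T[:3,3]+s*d
def w2px(m,T,p):
    c=T[:3,:3].T@(np.array(p)-T[:3,3]);return np.array([m['fx']*c[0]/c[2]+m['cx'],m['fy']*c[1]/c[2]+m['cy']])
E
python3 - <<'E'
from h import *
np.set_printoptions(precision=3,suppress=True)
o=robot.get_obs();print(o['time'],o['position'],R.from_quat(o['tool_rot']).as_matrix(),o['grip_width'])
ims=[]
for c in ['scene','side','wrist']:
    m,T=pose(c);print(c,m['fx'],m['cx'],m['cy'],T)
    im=robot.camera(c);cv2.imwrite(f'pics/{c}0.png',im[:,:,::-1])
    for n in ['tin_a','open_tin','tier','sealer','jar']: print(n,[(np.round(d['rect']),round(d['score'],2)) for d in robot.search_frame(n,c)])
E
```

```text
pics
0.0 [0.275 0.56  0.222] [[-0.897  0.441 -0.001]
 [ 0.441  0.897 -0.002]
 [ 0.    -0.002 -1.   ]] 0.08715621171799008
scene 452.3930834926867 278.91486663716387 214.30960810042248 [[-0.242  0.793 -0.56   1.185]
 [ 0.97   0.192 -0.147  0.244]
 [-0.009 -0.578 -0.816  0.972]
 [ 0.     0.     0.     1.   ]]
tin_a [(array([413., 211., 453., 244.]), 0.94), (array([222., 172., 264., 205.]), 0.81), (array([166., 216., 208., 249.]), 0.79), (array([397., 157., 436., 190.]), 0.75), (array([ 60., 140., 215., 292.]), 0.57)]
open_tin []
tier [(array([ 61., 137., 216., 293.]), 0.97)]
sealer [(array([140., 159., 411., 326.]), 0.96)]
jar [(array([188., 264., 225., 317.]), 0.57)]
side 470.197897698154 286.9003778105647 209.06775807120198 [[ 0.991 -0.092  0.095  0.429]
 [-0.132 -0.766  0.629 -0.71 ]
 [ 0.015 -0.636 -0.771  1.051]
 [ 0.     0.     0.     1.   ]]
tin_a [(array([239., 123., 254., 148.]), 0.71), (array([267., 226., 289., 264.]), 0.68), (array([332., 247., 360., 284.]), 0.64), (array([180., 140., 208., 163.]), 0.6), (array([230., 281., 436., 412.]), 0.32), (array([365., 212., 402., 262.]), 0.17)]
open_tin [(array([298., 241., 326., 285.]), 0.78)]
tier [(array([230., 279., 434., 409.]), 0.78)]
sealer [(array([255., 113., 378., 309.]), 0.8), (array([217., 178., 246., 202.]), 0.38)]
jar [(array([365., 214., 403., 261.]), 0.96)]
wrist 347.5244408456932 280.8108591394158 207.64362467171952 [[ 0.442  0.862  0.248  0.206]
 [ 0.897 -0.424 -0.123  0.595]
 [-0.001  0.277 -0.961  0.387]
 [ 0.     0.     0.     1.   ]]
tin_a [(array([234., 318., 314., 365.]), 0.87), (array([124., 212., 204., 284.]), 0.83)]
open_tin []
tier []
sealer []
jar []
```

View pics/scene0.png

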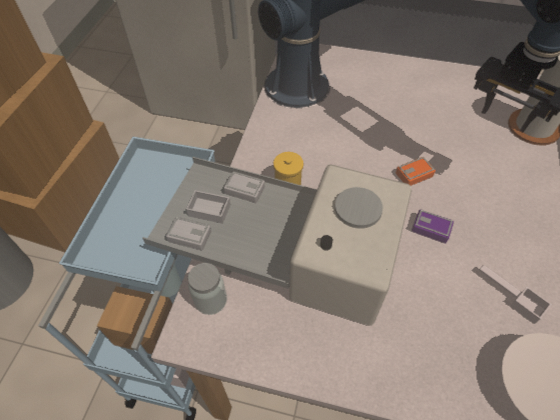

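View pics/side0.png

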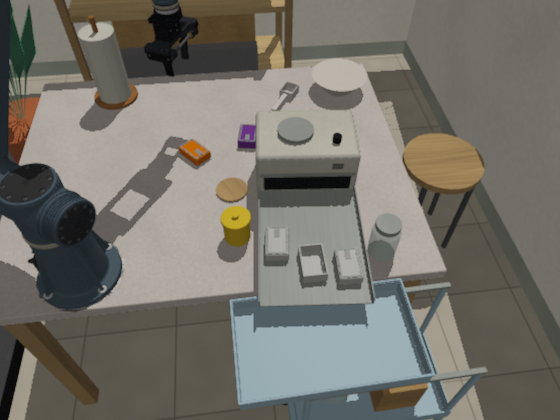

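The three tins on the tray: the middle one (scene 207,205; side 312,263) is open. The sealed ones are at scene (244,186) and (188,232), which match side (277,243) and (348,265). Next I'll look closer so I can measure the corners.

Run:
```python
from h import *
a=cv2.imread('pics/side0.png')[190:415,225:445];b=cv2.imread('pics/scene0.png')[130:300,50:320]
cv2.imwrite('pics/sideC.png',cv2.resize(a,None,fx=2.6,fy=2.6,interpolation=2))
cv2.imwrite('pics/sceneC.png',cv2.resize(b,None,fx=2.9,fy=2.9,interpolation=2))
```

```text
(no output)
```

View pics/sideC.png

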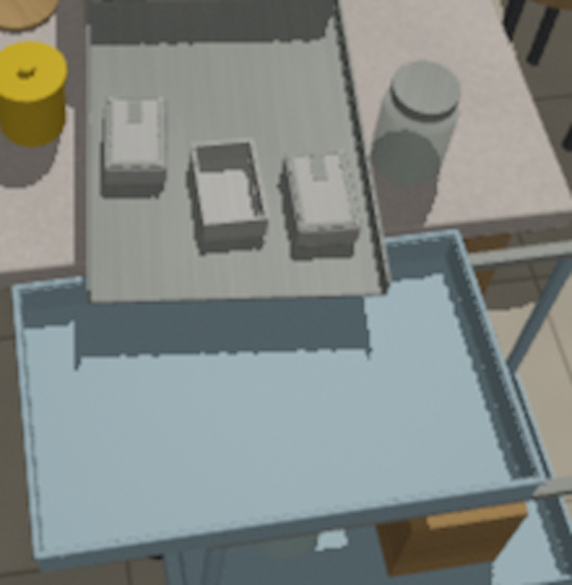

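View pics/sceneC.png

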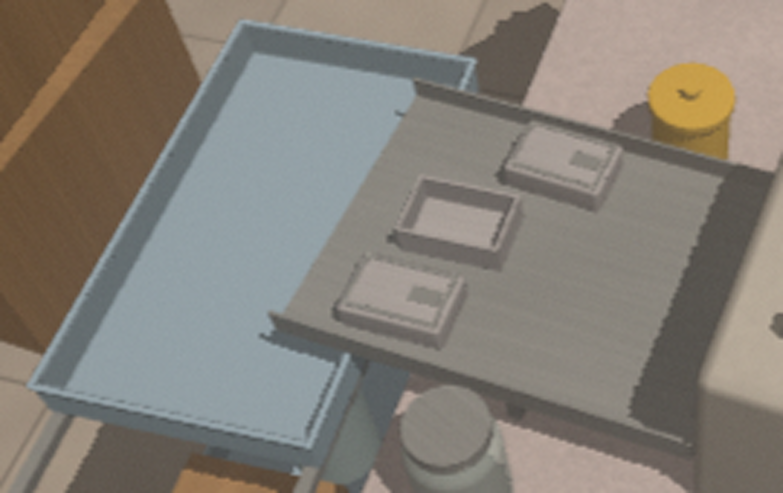

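Both crops show the tray, the three tins and the tier clearly. I'll triangulate from the corner pixels.

Run:
```python
from h import *
np.set_printoptions(precision=4,suppress=True)
ms,Ts=pose('side');mc,Tc=pose('scene')
def S(p,z): return px2w(ms,Ts,p[0]/2.6+225,p[1]/2.6+190,z)
def C(p,z): return px2w(mc,Tc,p[0]/2.9+50,p[1]/2.9+130,z)
D={'tray':(.062,[(92,298),(386,292)],[(412,108),(285,313)]),
'tier':(.046,[(14,287),(38,560),(545,480),(462,231)],[(475,62),(242,22),(32,385),(317,447)]),
'tinL':(.092,[(108,98),(163,98),(166,168),(103,168)],[(622,150),(600,192),(507,160),(537,123)]),
'tinR':(.092,[(284,155),(343,153),(358,228),(291,230)],[(466,278),(440,330),(340,298),(370,254)]),
'open':(.092,[(190,143),(254,139),(267,222),(196,236)],[(522,198),(500,250),(402,224),(425,178)]),
'jar':(.12,[(425,85)],[(447,415)]),'cup':(.095,[(30,72)],[(691,98)])}
for k,(z,a,b) in D.items():
    A=np.array([S(p,z)[:2] for p in a]);B=np.array([C(p,z)[:2] for p in b])
    print(k,'mean',A.mean(0),B.mean(0));print(np.hstack([A,B]))
```

```text
tray mean [ 0.5837 -0.1955] [ 0.584  -0.1938]
[[ 0.4516 -0.1821  0.4664 -0.182 ]
 [ 0.7158 -0.2089  0.7017 -0.2056]]
tier mean [ 0.5967 -0.2712] [ 0.5949 -0.2668]
[[ 0.3821 -0.1535  0.3842 -0.1509]
 [ 0.3874 -0.3976  0.3871 -0.3923]
 [ 0.8087 -0.387   0.8057 -0.3849]
 [ 0.8087 -0.1465  0.8025 -0.139 ]]
tinL mean [ 0.509  -0.0267] [ 0.5105 -0.0188]
[[ 0.4875  0.0176  0.4928  0.0263]
 [ 0.5412  0.0111  0.5416  0.0202]
 [ 0.5331 -0.0713  0.5269 -0.0673]
 [ 0.4742 -0.0641  0.4807 -0.0545]]
tinR mean [ 0.671  -0.1137] [ 0.6742 -0.1067]
[[ 0.6465 -0.0702  0.6517 -0.0616]
 [ 0.7029 -0.0748  0.7034 -0.0655]
 [ 0.6978 -0.1575  0.6939 -0.1536]
 [ 0.6368 -0.1521  0.6478 -0.146 ]]
open mean [ 0.587  -0.0957] [ 0.5893 -0.0866]
[[ 0.5597 -0.0456  0.5633 -0.0422]
 [ 0.6215 -0.0484  0.6188 -0.0435]
 [ 0.6167 -0.1411  0.6129 -0.1313]
 [ 0.5501 -0.1477  0.5623 -0.1294]]
jar mean [ 0.792  -0.0248] [ 0.7864 -0.0261]
[[ 0.792  -0.0248  0.7864 -0.0261]]
cup mean [0.4136 0.057 ] [0.423  0.0713]
[[0.4136 0.057  0.423  0.0713]]
```

```bash
cat >> h.py <<'E'
E0=np.array([.584,-.1945]);YAW=-.1
def tray(x,y):
    c,s=np.cos(YAW),np.sin(YAW);return E0+[c*x-s*y,s*x+c*y]
def go(x,y,z,yaw_y=None):
    o=robot.get_obs();Rm=R.from_quat(o['tool_rot']).as_matrix();print('dp',np.round(Rm.T@(np.array([x,y,z])-o['position'])*1000,1))
    if yaw_y is not None:
        yv=np.array([np.cos(yaw_y),np.sin(yaw_y),0]);zv=np.array([0,0,-1.]);G=np.c_[np.cross(yv,zv),yv,zv]
        print('rot',np.round(R.from_matrix(Rm.T@G).as_rotvec(),4))
E
python3 - <<'E'
from h import *
p=tray(-.091,.238);print(p);go(*p,.27,YAW)
E
```

```text
[0.51721497 0.05139583]
dp [-441.6 -350.7  -47.4]
rot [ 0.    -0.     1.214]
```

```bash
python3 -m jog '{"dp":[[-20,-15,-40],[-60,-50,-47],[-100,-80,-47],[-140,-110,-47],[-180,-140,-47],[-220,-172,-47],[-260,-204,-47],[-300,-236,-47],[-340,-268,-47],[-380,-300,-47],[-420,-332,-47],[-441.6,-350.7,-47]],"delta_rot":[[0,0,0.11],[0,0,0.22],[0,0,0.33],[0,0,0.44],[0,0,0.55],[0,0,0.66],[0,0,0.77],[0,0,0.88],[0,0,0.99],[0,0,1.1],[0,0,1.2],[0,0,1.214]],"gripper":[-0.25,-0.25,-0.25,-0.25,-0.25,-0.25,-0.25,-0.25,-0.25,-0.25,-0.25,-0.25]}' 20
python3 - <<'E'
from h import *
np.set_printoptions(precision=4,suppress=True)
p=tray(-.091,.238);go(*p,.074,YAW)
m,T=pose('wrist');cv2.imwrite('pics/w1.png',robot.camera('wrist')[:,:,::-1]);o=robot.get_obs();print(o['q'],o['grip_width'],o['time'])
im=cv2.imread('pics/w1.png')
for c in [(-.091,.163),(.0796,.093),(-.006,.1034)]:
    for sx in(-.03,.03):
        for sy in(-.045,.045):
            u=w2px(m,T,[*tray(c[0]+sx,c[1]+sy),.092]);cv2.circle(im,tuple(int(v) for v in u),3,(0,0,255),-1)
for q in [(-.135,0),(.135,0)]:
    u=w2px(m,T,[*tray(*q),.062]);cv2.circle(im,tuple(int(v) for v in u),3,(255,0,0),-1)
cv2.imwrite('pics/w1a.png',im)
E
```

```text
time: 2.1
position: [0.5186, 0.0486, 0.2699]
tool_rot: [0.743, 0.67, 0.0, 0.001]
ft_force: [0.3, 0.4, 1.2]
grip_width: 0.0329
grip_force: 0.0
dp [  2.7  -1.9 195.9]
rot [ 0.0015  0.0003 -0.0036]
[-0.1276  0.3319  1.6296 -0.0052  1.1744 -0.0198] 0.03284581180308183 2.15
```

View pics/w1a.png

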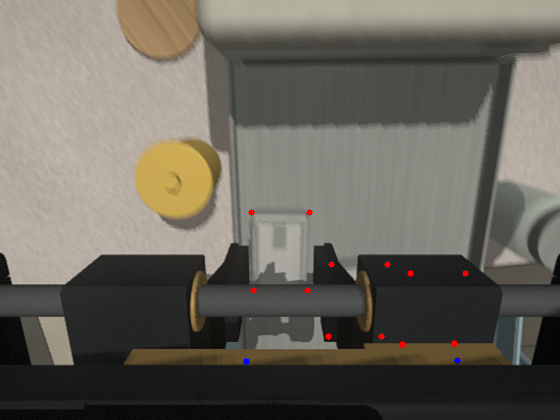

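The projected rear corners of tin L match the picture, at (251,212) and (309,212). I'll descend behind it.

```bash
python3 -m jog '{"dp":[[0,0,45],[0,0,90],[0,0,135],[0,0,175],[0,0,195],[0,0,195],[0,0,195]],"delta_rot":[[0,0,0],[0,0,0],[0,0,0],[0,0,0],[0,0,0],[0,0,0],[0,0,0]],"gripper":[-0.25,-0.25,-0.25,-0.25,-0.25,-0.25,-0.25]}'
python3 -c "
from h import *
go(*tray(-.091,.238),.074,YAW);go(*tray(-.091,-.03),.074,YAW)"
```

```text
time: 2.85
position: [0.5176, 0.0515, 0.0748]
tool_rot: [0.741, 0.671, 0.0, 0.0]
ft_force: [0.2, -0.6, 1.2]
grip_width: 0.0325
grip_force: 0.0
dp [-0.2 -0.4  0.8]
rot [ 0.0001 -0.      0.0002]
dp [-268.2   -0.5    0.8]
rot [ 0.0001 -0.      0.0002]
```

```bash
python3 -m jog '{"dp":[[-10,0,0],[-20,0,0],[-30,0,0],[-40,0,0],[-52,0,0],[-64,0,0],[-76,0,0],[-88,0,0],[-100,0,0],[-112,0,0],[-124,0,0],[-130,0,0]],"delta_rot":[[0,0,0],[0,0,0],[0,0,0],[0,0,0],[0,0,0],[0,0,0],[0,0,0],[0,0,0],[0,0,0],[0,0,0],[0,0,0],[0,0,0]],"gripper":[-0.25,-0.25,-0.25,-0.25,-0.25,-0.25,-0.25,-0.25,-0.25,-0.25,-0.25,-0.25]}'
python3 - <<'E'
from h import *
a=robot.camera('side')[190:415,225:445,::-1]
cv2.imwrite('pics/s2.png',cv2.resize(a,None,fx=2.6,fy=2.6,interpolation=2))
E
```

```text
time: 4.05
position: [0.5041, -0.0793, 0.0744]
tool_rot: [0.742, 0.671, -0.0, 0.0]
ft_force: [1.0, 2.6, 2.3]
grip_width: 0.0323
grip_force: 1.5
```

View pics/s2.png

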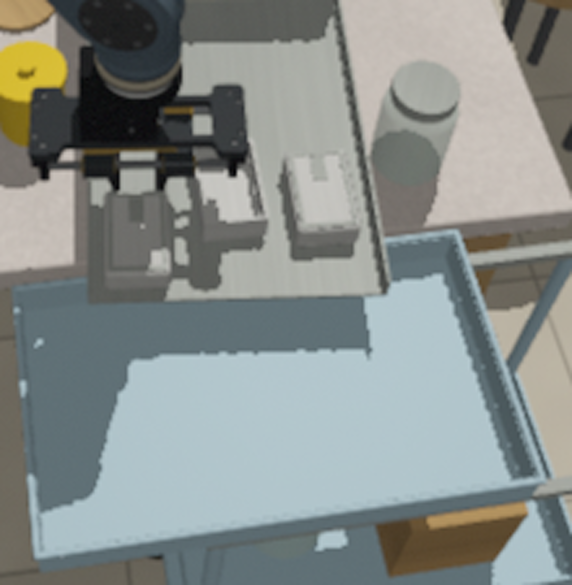

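The tin (137,235) is sliding straight and the open tin hasn't moved. I'll push it on over the edge.

```bash
python3 -m jog '{"dp":[[-12,0,0],[-24,0,0],[-36,0,0],[-48,0,0],[-60,0,0],[-72,0,0],[-84,0,0],[-96,0,0],[-108,0,0],[-120,0,0],[-130,0,0],[-138,0,0]],"delta_rot":[[0,0,0],[0,0,0],[0,0,0],[0,0,0],[0,0,0],[0,0,0],[0,0,0],[0,0,0],[0,0,0],[0,0,0],[0,0,0],[0,0,0]],"gripper":[-0.25,-0.25,-0.25,-0.25,-0.25,-0.25,-0.25,-0.25,-0.25,-0.25,-0.25,-0.25]}'
python3 - <<'E'
from h import *
a=robot.camera('side')[190:415,225:445,::-1]
cv2.imwrite('pics/s3.png',cv2.resize(a,None,fx=2.6,fy=2.6,interpolation=2))
E
```

```text
time: 5.3
position: [0.4903, -0.216, 0.0746]
tool_rot: [0.742, 0.671, 0.0, -0.0]
ft_force: [0.7, 5.2, 4.9]
grip_width: 0.0326
grip_force: 3.2
```

View pics/s3.png

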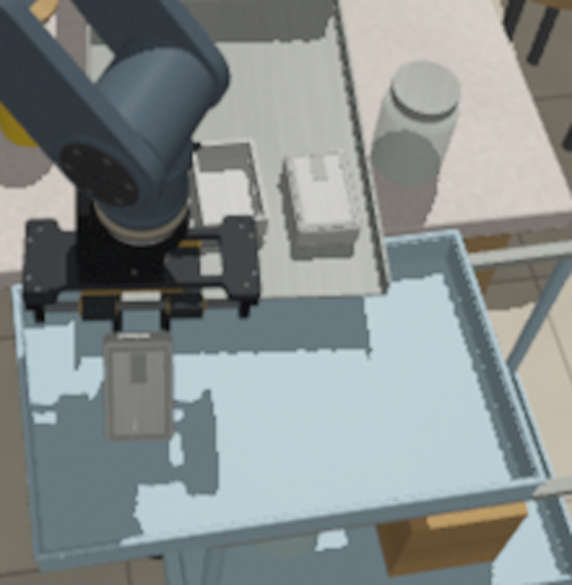

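The tin (138,385) is over the edge with its nose down. I'll push a little more and then rise.

```bash
python3 -m jog '{"dp":[[-10,0,0],[-20,0,0],[-30,0,0],[-30,0,0],[-30,0,-20],[-30,0,-50],[-30,0,-95],[-30,0,-96]],"delta_rot":[[0,0,0],[0,0,0],[0,0,0],[0,0,0],[0,0,0],[0,0,0],[0,0,0],[0,0,0]],"gripper":[-0.25,-0.25,-0.25,-0.25,-0.25,-0.25,-0.25,-0.25]}'
python3 - <<'E'
from h import *
go(*tray(.08,.172),.17,YAW)
robot.camera('scene');print([(np.round(d['rect']),round(d['score'],2)) for d in robot.search_frame('tin_a','scene')])
robot.camera('side');print([(np.round(d['rect']),round(d['score'],2)) for d in robot.search_frame('tin_a','side')])
E
```

```text
time: 6.15
position: [0.4909, -0.2486, 0.1755]
tool_rot: [0.741, 0.671, 0.0, 0.007]
ft_force: [1.2, -0.9, 0.4]
grip_width: 0.0328
grip_force: 0.0
dp [235.1 167.3   5.3]
rot [0.0104 0.0083 0.0005]
[(array([409., 212., 452., 243.]), 0.93), (array([139., 159., 182., 190.]), 0.8), (array([395., 158., 437., 189.]), 0.73), (array([164., 219., 210., 249.]), 0.71)]
[(array([334., 247., 362., 281.]), 0.67), (array([267., 325., 289., 370.]), 0.6)]
```

```bash
python3 -m jog '{"dp":[[35,25,0],[70,50,0],[105,75,0],[140,100,0],[175,125,0],[210,150,0],[235,168,0],[235,168,0],[235,168,0]],"delta_rot":[[0,0,0],[0,0,0],[0,0,0],[0,0,0],[0,0,0],[0,0,0],[0,0,0],[0,0,0],[0,0,0]],"gripper":[-0.25,-0.25,-0.25,-0.25,-0.25,-0.25,-0.25,-0.25,-0.25]}'
python3 - <<'E'
from h import *
go(*tray(.08,.172),.074,YAW)
m,T=pose('wrist');im=robot.camera('wrist')[:,:,::-1].copy()
for c in [(.0796,.093),(-.006,.1034)]:
    for sx in(-.03,.03):
        for sy in(-.045,.045):
            u=w2px(m,T,[*tray(c[0]+sx,c[1]+sy),.092]);cv2.circle(im,tuple(int(v) for v in u),3,(0,0,255),-1)
a=robot.camera('side')[190:415,225:445,::-1];a=cv2.resize(a,(411,420),interpolation=2)
cv2.imwrite('pics/w4.png',cv2.resize(np.hstack([im,a]),None,fx=.8,fy=.8))
E
```

```text
time: 7.25
position: [0.677, -0.0275, 0.1681]
tool_rot: [0.741, 0.672, -0.002, -0.001]
ft_force: [-0.2, -0.2, 0.1]
grip_width: 0.0325
grip_force: 0.0
dp [-3.4  4.5 94.1]
rot [-0.0042  0.0005  0.0017]
```

View pics/w4.png

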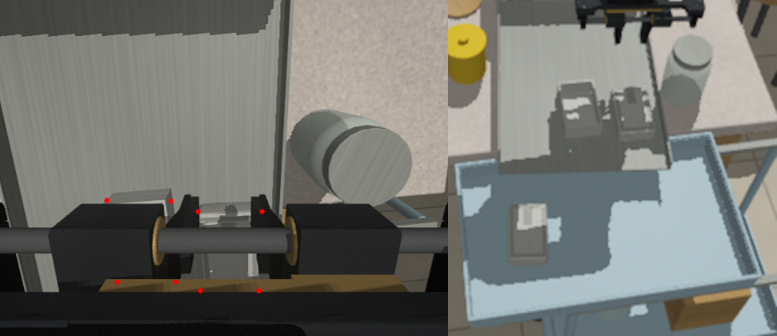

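Tin L lies flat in the tier, at about (528,232) in the composite. The fingers are centred behind tin R, so I'll descend and push.

```bash
python3 -m jog '{"dp":[[0,0,35],[0,0,65],[0,0,88],[0,0,94],[0,0,94],[0,0,94],[-10,0,94],[-20,0,94],[-30,0,94],[-40,0,94],[-50,0,94],[-60,0,94]],"delta_rot":[[0,0,0],[0,0,0],[0,0,0],[0,0,0],[0,0,0],[0,0,0],[0,0,0],[0,0,0],[0,0,0],[0,0,0],[0,0,0],[0,0,0]],"gripper":[-0.25,-0.25,-0.25,-0.25,-0.25,-0.25,-0.25,-0.25,-0.25,-0.25,-0.25,-0.25]}'
python3 - <<'E'
from h import *
go(*tray(.076,-.057),.074,YAW)
E
```

```text
time: 8.55
position: [0.6721, -0.0884, 0.0769]
tool_rot: [0.742, 0.671, 0.0, -0.0]
ft_force: [0.3, 1.3, 2.0]
grip_width: 0.0329
grip_force: 1.3
dp [-171.3   -1.     2.8]
rot [ 0.0003 -0.0004 -0.0003]
```

```bash
python3 -m jog '{"dp":[[-12,0,0],[-24,0,0],[-36,0,0],[-48,0,0],[-60,0,0],[-72,0,0],[-84,0,0],[-96,0,0],[-108,0,0],[-120,0,0],[-130,0,0],[-140,0,0]],"delta_rot":[[0,0,0],[0,0,0],[0,0,0],[0,0,0],[0,0,0],[0,0,0],[0,0,0],[0,0,0],[0,0,0],[0,0,0],[0,0,0],[0,0,0]],"gripper":[-0.25,-0.25,-0.25,-0.25,-0.25,-0.25,-0.25,-0.25,-0.25,-0.25,-0.25,-0.25]}'
python3 -m jog '{"dp":[[-10,0,0],[-20,0,0],[-30,0,0],[-30,0,0],[-30,0,-30],[-30,0,-70],[-30,0,-110],[-30,0,-110],[-30,0,-110]],"delta_rot":[[0,0,0],[0,0,0],[0,0,0],[0,0,0],[0,0,0],[0,0,0],[0,0,0],[0,0,0],[0,0,0]],"gripper":[-0.25,-0.25,-0.25,-0.25,-0.25,-0.25,-1,-1,-1]}'
python3 - <<'E'
from h import *
a=robot.camera('side')[190:415,225:445,::-1]
b=robot.camera('scene')[130:300,50:320,::-1]
a=cv2.resize(a,(411,420),interpolation=2);b=cv2.resize(b,None,fx=1.4,fy=1.4)
b=cv2.copyMakeBorder(b,0,420-b.shape[0],0,0,cv2.BORDER_CONSTANT)
cv2.imwrite('pics/s5.png',np.hstack([a,b]))
go(.33,-.274,.18,np.pi/2+.005);go(.33,-.274,.18,-np.pi/2+.005);print(robot.get_obs()['q'])
E
```

```text
time: 9.75
position: [0.6586, -0.2269, 0.0775]
tool_rot: [0.742, 0.671, 0.001, -0.0]
ft_force: [-0.0, 6.2, 7.0]
grip_width: 0.0328
grip_force: 4.2
time: 10.65
position: [0.6553, -0.2581, 0.1876]
tool_rot: [0.742, 0.671, -0.0, 0.001]
ft_force: [-0.1, 0.8, -0.7]
grip_width: 0.0161
grip_force: 0.0
dp [ -49.4 -320.6    5.8]
rot [-0.0018 -0.0031 -1.6759]
dp [ -49.4 -320.6    5.8]
rot [-0.003   0.0018  1.4657]
[-5.32665953e-01  6.74343912e-01  1.25154407e+00 -8.07046498e-04
  1.21878445e+00 -4.32255935e-01]
```

View pics/s5.png

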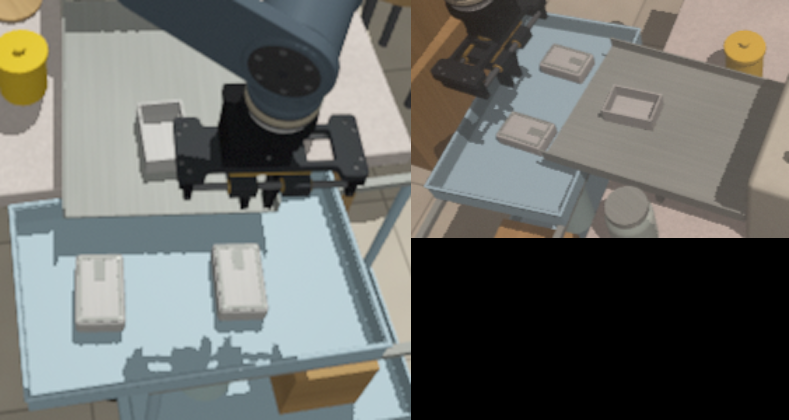

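Both tins lie flat in the tier, at side-crop (100,290) and (240,283), and the open tin hasn't moved. Next I'll move in front of the tier's front wall.

```bash
python3 -m jog '{"dp":[[0,-35,0],[0,-70,0],[0,-105,0],[0,-140,0],[0,-175,0],[0,-210,0],[0,-245,0],[0,-280,0],[0,-305,0],[-58,-305,0],[-58,-305,0],[-58,-305,0]],"delta_rot":[[0,0,0],[0,0,0],[0,0,0],[0,0,0],[0,0,0],[0,0,-0.05],[0,0,-0.1],[0,0,-0.1],[0,0,-0.1],[0,0,-0.1],[0,0,-0.1],[0,0,-0.1]],"gripper":[-1,-1,-1,-1,-1,-1,-1,-1,-1,-1,-1,-1]}'
python3 - <<'E'
from h import *
go(.34,-.285,.024,.005);print(robot.get_obs()['grip_width'])
m,T=pose('scene');im=robot.camera('scene');print([(np.round(d['rect']),round(d['score'],2)) for d in robot.search_frame('tier','scene')])
E
```

```text
time: 11.95
position: [0.3455, -0.2857, 0.1856]
tool_rot: [0.708, 0.706, -0.0, -0.0]
ft_force: [0.4, 0.0, -0.2]
grip_width: 0.0004
grip_force: 0.0
dp [  0.6  -5.4 161.6]
rot [-0.0008 -0.0006 -0.0077]
0.0004422984031675026
[]
```

```bash
python3 -m jog '{"dp":[[0,-6,40],[0,-6,80],[0,-6,115],[0,-6,145],[0,-6,160],[0,-6,160],[0,-6,160]],"delta_rot":[[0,0,0],[0,0,0],[0,0,0],[0,0,0],[0,0,0],[0,0,0],[0,0,0]],"gripper":[-1,-1,-1,-1,-1,-1,-1]}'
python3 -m jog '{"dp":[[0,5,0],[0,10,0],[0,15,0],[0,20,0],[0,25,0],[0,30,0],[0,35,0],[0,40,0],[0,45,0],[0,50,0],[0,55,0],[0,60,0]],"delta_rot":[[0,0,0],[0,0,0],[0,0,0],[0,0,0],[0,0,0],[0,0,0],[0,0,0],[0,0,0],[0,0,0],[0,0,0],[0,0,0],[0,0,0]],"gripper":[-1,-1,-1,-1,-1,-1,-1,-1,-1,-1,-1,-1]}'
```

```text
time: 12.75
position: [0.34, -0.283, 0.0265]
tool_rot: [0.707, 0.708, 0.0, -0.001]
ft_force: [0.1, -0.8, -0.6]
grip_width: 0.0005
grip_force: 0.0
time: 13.95
position: [0.3999, -0.2836, 0.0264]
tool_rot: [0.707, 0.707, 0.0, -0.001]
ft_force: [-2.3, 0.2, 0.8]
grip_width: 0.0005
grip_force: 0.8
```

```bash
python3 -m jog '{"dp":[[0,5,0],[0,10,0],[0,15,0],[0,20,0],[0,25,0],[0,30,0],[0,35,0],[0,40,0],[0,45,0],[0,50,0],[0,55,0],[0,60,0]],"delta_rot":[[0,0,0],[0,0,0],[0,0,0],[0,0,0],[0,0,0],[0,0,0],[0,0,0],[0,0,0],[0,0,0],[0,0,0],[0,0,0],[0,0,0]],"gripper":[-1,-1,-1,-1,-1,-1,-1,-1,-1,-1,-1,-1]}'
python3 -m jog '{"dp":[[0,2,0],[0,4,0],[0,6,0],[0,8,0],[0,10,0],[0,12,0],[0,14,0],[0,16,0],[0,18,0],[0,20,0]],"delta_rot":[[0,0,0],[0,0,0],[0,0,0],[0,0,0],[0,0,0],[0,0,0],[0,0,0],[0,0,0],[0,0,0],[0,0,0]],"gripper":[-1,-1,-1,-1,-1,-1,-1,-1,-1,-1]}'
python3 - <<'E'
from h import *
a=robot.camera('side')[190:415,225:445,::-1]
cv2.imwrite('pics/s6.png',cv2.resize(a,None,fx=2.6,fy=2.6,interpolation=2))
E
```

```text
time: 15.15
position: [0.4603, -0.2842, 0.0266]
tool_rot: [0.707, 0.707, -0.0, 0.0]
ft_force: [-0.4, 1.3, -0.8]
grip_width: 0.0008
grip_force: 0.7
time: 16.15
position: [0.4801, -0.2842, 0.0266]
tool_rot: [0.707, 0.707, -0.0, 0.0]
ft_force: [-1.0, -1.2, 1.3]
grip_width: 0.0003
grip_force: 0.7
```

View pics/s6.png

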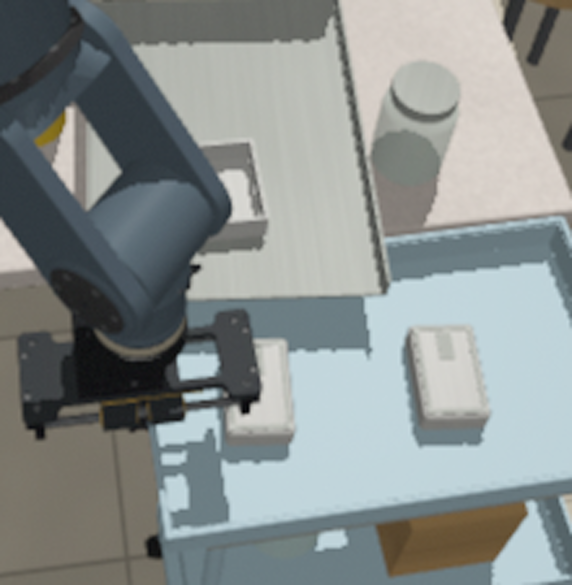

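The tier is sliding with both tins inside. I'll finish in small steps and watch the force for the stop.

```bash
for i in 1; do python3 -m jog '{"dp":[[0,1,0],[0,2,0],[0,3,0],[0,4,0],[0,5,0],[0,6,0],[0,7,0],[0,8,0]],"delta_rot":[[0,0,0],[0,0,0],[0,0,0],[0,0,0],[0,0,0],[0,0,0],[0,0,0],[0,0,0]],"gripper":[-1,-1,-1,-1,-1,-1,-1,-1]}'; done
```

```text
time: 17.0
position: [0.4879, -0.284, 0.0265]
tool_rot: [0.707, 0.707, 0.0, -0.0]
ft_force: [-1.0, -0.9, 1.2]
grip_width: 0.0007
grip_force: 0.6
```

```bash
python3 -m jog '{"dp":[[0,1,0],[0,2,0],[0,3,0],[0,4,0]],"delta_rot":[[0,0,0],[0,0,0],[0,0,0],[0,0,0]],"gripper":[-1,-1,-1,-1]}'
```

```text
time: 17.4
position: [0.4919, -0.2839, 0.0265]
tool_rot: [0.707, 0.707, 0.0, -0.0]
ft_force: [-1.0, 0.6, 1.0]
grip_width: 0.0006
grip_force: 0.6
```

```bash
python3 -m jog '{"dp":[[0,1,0],[0,2,0],[0,3,0],[0,3,0]],"delta_rot":[[0,0,0],[0,0,0],[0,0,0],[0,0,0]],"gripper":[-1,-1,-1,-1]}'
```

```text
time: 17.8
position: [0.4952, -0.2842, 0.0265]
tool_rot: [0.707, 0.707, 0.0, 0.0]
ft_force: [-0.9, -0.1, -0.8]
grip_width: 0.0001
grip_force: 0.4
```

```bash
python3 -m jog '{"dp":[[0,1,0],[0,2,0],[0,3,0],[0,3,0]],"delta_rot":[[0,0,0],[0,0,0],[0,0,0],[0,0,0]],"gripper":[-1,-1,-1,-1]}'
```

```text
time: 18.2
position: [0.4982, -0.2843, 0.0265]
tool_rot: [0.707, 0.707, 0.0, 0.0]
ft_force: [-1.5, 0.7, 0.2]
grip_width: 0.0006
grip_force: 0.3
```

```bash
python3 -m jog '{"dp":[[0,1,0],[0,2,0],[0,3,0],[0,3,0]],"delta_rot":[[0,0,0],[0,0,0],[0,0,0],[0,0,0]],"gripper":[-1,-1,-1,-1]}'
```

```text
time: 18.6
position: [0.5013, -0.2843, 0.0266]
tool_rot: [0.707, 0.707, 0.0, 0.0]
ft_force: [0.2, 0.4, -0.5]
grip_width: 0.0004
grip_force: 0.3
```

```bash
python3 -m jog '{"dp":[[0,1,0],[0,2,0],[0,2,0]],"delta_rot":[[0,0,0],[0,0,0],[0,0,0]],"gripper":[-1,-1,-1]}'
```

```text
time: 18.9
position: [0.5032, -0.2843, 0.0266]
tool_rot: [0.707, 0.707, 0.0, 0.0]
ft_force: [0.1, 0.8, -0.0]
grip_width: 0.0005
grip_force: 0.3
```

```bash
python3 -m jog '{"dp":[[0,1,0],[0,2,0],[0,3,0]],"delta_rot":[[0,0,0],[0,0,0],[0,0,0]],"gripper":[-1,-1,-1]}'
```

```text
time: 19.2
position: [0.506, -0.2842, 0.0266]
tool_rot: [0.707, 0.707, -0.0, 0.0]
ft_force: [-1.6, -0.6, -0.6]
grip_width: 0.0005
grip_force: 0.6
```

```bash
python3 -m jog '{"dp":[[0,1,0],[0,2,0],[0,3,0]],"delta_rot":[[0,0,0],[0,0,0],[0,0,0]],"gripper":[-1,-1,-1]}'
```

```text
time: 19.5
position: [0.509, -0.2842, 0.0266]
tool_rot: [0.707, 0.707, 0.0, -0.0]
ft_force: [-1.3, 0.5, 0.4]
grip_width: 0.0009
grip_force: 0.6
```

```bash
python3 -m jog '{"dp":[[0,1,0],[0,2,0]],"delta_rot":[[0,0,0],[0,0,0]],"gripper":[-1,-1]}'
```

```text
time: 19.7
position: [0.511, -0.2841, 0.0266]
tool_rot: [0.707, 0.707, 0.0, -0.0]
ft_force: [-1.5, -0.3, 1.1]
grip_width: 0.0007
grip_force: 0.6
```

```bash
python3 -m jog '{"dp":[[0,1,0],[0,2,0]],"delta_rot":[[0,0,0],[0,0,0]],"gripper":[-1,-1]}'
```

```text
time: 19.9
position: [0.513, -0.2841, 0.0266]
tool_rot: [0.707, 0.707, 0.0, -0.0]
ft_force: [-1.2, 0.5, 1.8]
grip_width: 0.0007
grip_force: 0.6
```

```bash
python3 -m jog '{"dp":[[0,1,0],[0,2,0]],"delta_rot":[[0,0,0],[0,0,0]],"gripper":[-1,-1]}'
```

```text
time: 20.1
position: [0.5138, -0.284, 0.0266]
tool_rot: [0.707, 0.707, -0.001, -0.001]
ft_force: [-6.9, -1.2, 4.0]
grip_width: 0.0007
grip_force: 3.3
```

```bash
python3 -m jog '{"dp":[[0,1,0],[0,2,0]],"delta_rot":[[0,0,0],[0,0,0]],"gripper":[-1,-1]}'
```

```text
time: 20.3
position: [0.5138, -0.284, 0.0266]
tool_rot: [0.706, 0.708, -0.002, -0.003]
ft_force: [-11.2, -3.5, 6.2]
grip_width: 0.0007
grip_force: 5.6
```

```bash
python3 -m jog '{"dp":[[0,1,0],[0,2,0]],"delta_rot":[[0,0,0],[0,0,0]],"gripper":[-1,-1]}'
```

```text
time: 20.5
position: [0.5139, -0.2839, 0.0266]
tool_rot: [0.706, 0.708, -0.003, -0.004]
ft_force: [-16.1, -3.7, 8.5]
grip_width: 0.0005
grip_force: 8.0
```

```bash
python3 -m jog '{"dp":[[0,1,0],[0,2,0]],"delta_rot":[[0,0,0],[0,0,0]],"gripper":[-1,-1]}'
```

```text
time: 20.7
position: [0.5138, -0.2839, 0.0266]
tool_rot: [0.706, 0.708, -0.004, -0.006]
ft_force: [-20.5, -7.0, 11.3]
grip_width: 0.0003
grip_force: 10.3
```

The force jumped at TCP x = 0.5138, so the tier has reached its stop. I'll back off gently and check.

```bash
python3 -m jog '{"dp":[[0,-4,0],[0,-8,0],[0,-20,0],[0,-40,0],[0,-65,0],[0,-65,-40],[0,-65,-90],[0,-90,-140],[0,-130,-170],[0,-130,-170],[0,-130,-170]],"delta_rot":[[0,0,0],[0,0,0],[0,0,0],[0,0,0],[0,0,0],[0,0,0],[0,0,0],[0,0,0],[0,0,0],[0,0,0],[0,0,0]],"gripper":[-1,-1,-1,-1,-1,-1,-1,-1,-1,-1,-1]}'
python3 - <<'E'
from h import *
b=robot.camera('scene')[120:330,40:320,::-1]
a=robot.camera('side')[190:415,225:460,::-1]
a=cv2.resize(a,(439,420));b=cv2.resize(b,None,fx=1.28,fy=1.28)
b=cv2.copyMakeBorder(b,0,420-b.shape[0],0,0,cv2.BORDER_CONSTANT)
cv2.imwrite('pics/s7.png',np.hstack([a,b]))
E
```

```text
time: 21.8
position: [0.3909, -0.2846, 0.1976]
tool_rot: [0.708, 0.707, 0.0, 0.002]
ft_force: [-0.1, 0.1, -0.0]
grip_width: 0.0003
grip_force: 0.0
```

View pics/s7.png

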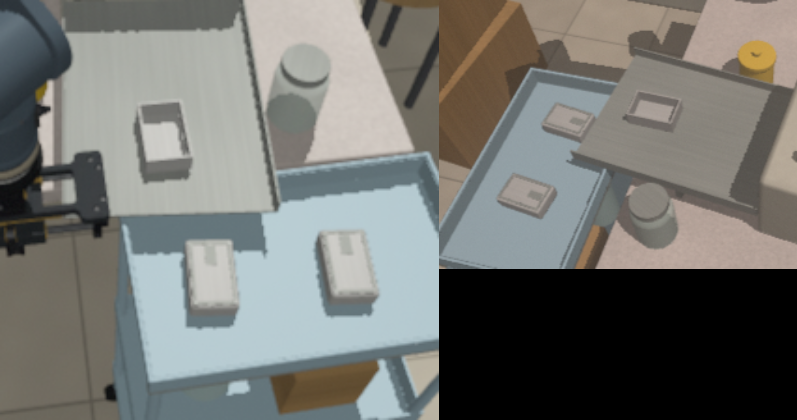

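The tier is home, both tins lie flat in it, and the bystanders in view (open tin, jar, cup) haven't moved.

```bash
python3 -c "
from rig import robot
print(robot.hand_in())"
```

```text
the job is handed in; nothing more can be done
None
```

I handed the job in at about 22 s: both sealed tins were slid into the tier, the tier was pushed home to its stop (about 20 N at most), and the open tin, jar and cup stayed put; the coaster wasn't in the last picture, and no verdict came back.

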